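Fasten the ring-light arm to its stand with the quarter-turn thumbscrew

ROBOT

A 6-joint arm with a two-finger parallel gripper is mounted at the origin on the work surface. World frame = base frame: x ahead of the robot, y to its left, z up, the work surface at z = 0. Lengths are in mm, angles in rad, forces in N, time in s.
With the tool pointing down it reaches from about 350 to 975 mm from the base axis. Payload 7.1 kg.
Tool frame: the origin (TCP) lies midway between the tips of the shut fingers; the grasp point (between the pads) lies 19 mm behind it (ctrl.grasp_offset is the distance from the TCP to the grasp point, in mm); z points along the fingers, y is the line along which they close (so a half turn about z gives the same grasp; the last joint's range is limited). The gripper opens to 88 mm and grips with 3 to 60 N. Pads are 20 mm wide; open, the fingers measure 115 mm over their backs; the gripper's body (75 mm by 178 mm) begins 61 mm behind the grasp point.
Start: joints at [-1.194, 0.423, 1.63, -0, 1.089, -0.019], TCP at [240.982, -576.656, 190.275] pointing down, gripper open.
Joint ranges: [-3, 3], [-0.9, 2.11], [0.09, 2.58], [-1.31, 4.45], [0.11, 2.69], [-2.54, 2.54]. Speed limits (rad/s): [2.39, 2.39, 3.01, 3.14, 3.14, 3.14].

INTERFACE

Orientations are given as a rotation vector (axis times angle).
In Python, from workcell import ctrl gives the robot as it stands. The module is installed in compiled form; this text tells all that it offers.
- The arm moves only by the tool servo_tool, never from a script. Its argument "rows" is a list of rows, each a list of 7 numbers: the turn, a rotation vector about the tool's x, y, z as a fraction of full scale, then the shift along the tool's x, y, z as a fraction of full scale, then the finger opening in mm, from 0 to 87.8. A call has 1 to 10 rows; each row is the pose to reach, as a shift and turn from the pose commanded when the call began, along the tool's axes at that moment; what a row does not reach only later rows make up. Full scale, the value 1, is 20 cm for a shift and 1.5 rad for a turn. A row lasts 1/8 s, in which the tool goes at most 62.5 mm and 10.7 degrees, less where a joint would pass 70% of its speed; a pose out of reach is approached as far as the arm can. A call with a number of a shift or a turn outside -1 to 1 is refused whole. A call with a gripper value outside its range is refused whole. The fingers move at their own pace and stop on an object; the grip force is fixed at half the most. Time passes only in rows, so rows that repeat a pose let the fingers close. It gives the time, the measured TCP pose, the force, the opening and the grip force at its end, in the units of the state.
- ctrl.get_obs(): the state, without advancing time (a new reading comes with each control period).
- ctrl.get_image(name): name is "scene" or "top"; returns (picture, depth): 384x512x3 uint8, red, green, blue; 384x512 float32, mm along the optical axis (not along the pixel's ray), 0 where there is no reading.
- ctrl.camera_info(name): a dict with "intrinsics" (3x3 intrinsics, pixels), "k1" (the pictures are not rectified: a ray, as slopes to the right and down, at radius r is drawn at 1 + k1 r^2 times it, then the intrinsics apply), "R" (3x3) and "t" (3): a world point X has camera coordinates R X + t. Camera axes: x right, y down, z forward; pixel columns grow to the right and rows downward; lengths in mm; the calibration is good to about 2 mm. A picture is of the moment at which its call begins. camera_info takes no time and is no camera call.
- ctrl.close_job(): hands the job in; it is judged then, once.
The state is a dict: "t": time; "qpos": joint angles; "qvel": joint speeds; "joint_torque": joint torques, N m; "ee_pos": TCP position; "orientation": TCP orientation; "ft_force": force on the tool from outside, world axes, zero at the start; "moment": the same for the moment, N m; "width": finger opening in mm; "grasp_force": force on a finger pad.
Only numpy, scipy, OpenCV 4.12 (cv2) and the standard library are available. Lean on these libraries where they do the work, as an engineer would, in place of code of your own. Each camera call takes 0.05 s, during which the arm holds its last target. There are 200 camera calls.

TASK

On the lab bench, push the ring-light arm fully home along the guide of its stand so that its hole lies over the hole in the stand. Then take the thumbscrew with the flat fin head from the white rack, put it down through both holes, and, pressing lightly, turn it clockwise until its tip drops into the hidden slot and its collar lies flush on the arm; keep turning clockwise until the fin is in line with the arm, then let go. Never press the screw hard, and leave the other screw and the rest of the bench as they are.

Things in the scene. Friction and masses are not known exactly. Their poses are not given: they have to be found in the camera images.
- stand: Grey cast stand of the ring light, fixed to the bench, position differs each time. Origin: centre of its underside. Foot 120 (x) x 170 (y) x 14 mm high; on it a block 70 (x) x 150 (y) mm whose flat top is 60 mm above the bench. Two low steel guide rails (tops 66 mm up) run along its y axis, with the light's arm between them.
- stand_hole (a point): Mouth centre of the upright hole in the stand's top (60 mm above the bench, at stand y = -30 mm, x = 0), 20 mm across, countersunk 1.5 mm. Covered by the arm.
- slot (a point): On the hole's axis, 16 mm below its mouth: top of a hidden steel receiver with a slot 5.6 mm wide, 12 mm deep, for the screw's flat tip. At the start the slot points somewhere from 29 to 120 degrees anticlockwise (from above) of the arm's length. Once caught, it turns clockwise with the screw (friction 0.1 N m) to a stop, met when the fin is about in line with the arm. Axes: the stand's.
- bar (a joint): How far the ring-light arm is pulled out, m: 0 = fully home against its stop (holes in line), grows along the stand's +y, at most 0.06. It slides with about 3 N of friction and stays put. The arm is a flat aluminium bar 36 x 255 x 8 mm along the stand's y axis, its top 68 mm above the bench; a white ring light 96 mm across is at its +y end, 120 mm beyond the knob.
- bar_hole (a point): Centre of the hole in the arm, at the arm's top face (68 mm above the bench); 21 mm across, straight through, countersunk 1.5 mm. Its z axis points up, its y axis lies along the arm, away from the stand's stop.
- bar_knob (a point): Push knob upright on the arm, 105 mm from its hole towards the ring light: black post 16 mm across, standing 34 mm up from the arm's top (top 102 mm above the bench; 22 mm wide flange in its lowest 4 mm). The point is on its axis, 90 mm above the bench.
- rack: White plastic block 130 (x) x 50 (y) x 45 mm high, fixed, position differs each time; origin at the centre of its underside. Two upright holes 21 mm across at x = -40 and +40 mm hold one screw each, which one where differs.
- screw_fin (a point): Centre of the flat fin head of the steel thumbscrew to be used: 30 mm long (x axis) x 10 mm thick (y) x 36 mm high; grip it across the thickness. z points from the tip to the head. The collar's underside is 22 mm below, the end of the tip 53 mm below. It weighs about 90 g and stands loosely upright in the rack, its collar on the rack's top, turned at random.
- screw: The same thumbscrew; origin at the end of its tip, on its axis; axes as at the fin. From the head down: fin, round collar 30 mm across and 4 mm thick, round shank 18 mm across and 22 mm long, flat tip 18 mm (x, like the fin) x 4 mm (y) x 9 mm long with a square end.
- screw_collar (a point): Centre of the underside of the thumbscrew's collar, which comes to lie on the arm's top. Resting on the receiver with the slot not yet found, it stands 7 mm above the arm.
- screw_tip (a point): End of the thumbscrew's flat tip, on its axis.
- knob_screw_c (a point): Half-way up the other steel screw, which stays in the rack: a short screw with a round knob 28 mm across and 16 mm high over a plain shank 17 mm across, 20 mm long. Not to be used.
- notes: Block of note paper 60 x 60 x 35 mm, bystander, loose; origin under its centre.
- dishes: Stack of round clear dishes 92 mm across, 75 mm high, bystander, loose; origin under its centre.
- bottle: Clear bottle with blue cap, 70 mm across, 110 mm high, bystander, loose; origin under its centre.
- dish: One lidded glass-clear dish lying flat, 94 mm across, 15 mm high, bystander, loose; origin under its centre.
- mug: White mug 76 mm across, 90 mm high, bystander, loose; origin under its centre.
Things that resemble listed ones, but are neither listed nor needed, are in the scene too. Leave any red look-alike of the screw alone.

How it is judged (in metres and radians):
On the way, in this order (a step that is already met when the one before it is completed fails the run):
1. the arm is pushed fully home, so that the holes are in line (value of joint bar below 0.0025 m), for 0.2 s.
2. the fin-headed thumbscrew stands through the arm's hole into the stand's hole (value of joint bar below 0.0025 m and z of screw_tip in the frame of stand_hole below -0.008 m and horizontal distance between screw_tip and stand_hole below 0.004 m and angle between screw_fin's own z axis and vertical below 0.12 rad), for 0.1 s.
3. the tip has dropped into the slot, the collar is flush on the arm (value of joint bar below 0.0025 m and z of screw_collar in the frame of bar_hole below 0.0025 m and horizontal distance between screw_tip and stand_hole below 0.004 m and angle between screw_fin's own z axis and vertical below 0.12 rad), for 0.1 s.
At the end, for the whole second after the job is handed in: Arm home (within 2.5 mm of its stop); thumbscrew upright (within 0.12 rad) through both holes, its tip within 4 mm of the stand hole's axis, its collar flush on the arm (within 2.5 mm), its fin in line with the arm within 0.3 rad (17 degrees), at rest and let go (all of step 3 and angle between the x axis of screw_fin and the y axis of bar_hole, either way round below 0.3 rad and linear speed of screw below 0.02 m/s); the robot touches nothing.
It fails at once if the thumbscrew is pressed or wrenched against the stand or the arm with more than 30 N (contact force between screw and stand above 30 N).
It fails at once if a bystander (other screw, note block, dishes, bottle, mug, single dish) is moved by more than 20 mm (distance of any of knob_screw_c, notes, dishes, bottle, mug, dish from where it was at the start of the episode above 0.02 m).
It also fails if it takes over 72 s, if anything falls off the work surface, if the arm or the gripper's body presses on something with over 40 N, if the wrist force passes 120 N, or if a joint passes its speed limit or range.

## Working session

There is one attempt and no reset: what is moved stays moved. The work goes in short steps, Python scripts to look and compute and a tool call to move; the robot and the scene stay as the last step left them, time stands still between calls to the robot, and variables do not carry over. Pictures are saved under pics/ and viewed, at most 10 in all, crops included, and the job is handed in when it is done.

Besides the shell and the picture viewer there is one more tool, called as a command line: name --pt "numbers of a row" for each row, then --argument value for the rest. servo_tool: Moves the arm, as the interface text tells. Its arguments: {"type":"object","properties":{"rows":{"type":"array","items":{"type":"array","items":{"type":"number"}}}},"required":["rows"]}

```bash
mkdir -p pics; cat > h.py <<'E'
import numpy as np, cv2
from workcell import ctrl
def cam(n):
    i=ctrl.camera_info(n); return np.array(i["intrinsics"]),i["k1"],np.array(i["R"]),np.array(i["t"])
def ray(n,u,v):
    K,k1,R,t=cam(n)
    p=cv2.undistortPoints(np.array([[[u,v]]],float),K,np.array([k1,0,0,0,0.]))[0,0]
    return -R.T@t, R.T@np.array([p[0],p[1],1.])
def onz(n,u,v,z):
    o,d=ray(n,u,v); return o+d*(z-o[2])/d[2]
def proj(n,X):
    K,k1,R,t=cam(n)
    return cv2.projectPoints(np.array(X,float).reshape(-1,1,3),cv2.Rodrigues(R)[0],t,K,np.array([k1,0,0,0,0.]))[0][:,0]
def cloud(n,depth):
    K,k1,R,t=cam(n)
    h,w=depth.shape; uu,vv=np.meshgrid(np.arange(w),np.arange(h))
    p=cv2.undistortPoints(np.stack([uu,vv],-1).reshape(-1,1,2).astype(float),K,np.array([k1,0,0,0,0.]))[:,0]
    c=np.c_[p,np.ones(len(p))]*depth.reshape(-1,1)
    return ((c-t)@R).reshape(h,w,3)
def save(n,im,crop=None,s=1):
    if crop: u0,v0,u1,v1=crop; im=im[v0:v1,u0:u1]
    cv2.imwrite(n,cv2.resize(im[...,::-1],None,fx=s,fy=s,interpolation=cv2.INTER_CUBIC))
E
python3 - <<'E'
from h import *
ims=[]
for n in("scene","top"):
    im,d=ctrl.get_image(n); np.savez(n+"0.npz",im=im,d=d); ims.append(im)
    K,k1,R,t=cam(n); print(n,K.tolist(),k1,(-R.T@t).round(),R[2].round(2))
    save(f"pics/{n}0.png",im,None,1.55)
print(ctrl.get_obs())
E
```

```text
scene [[379.7522741738529, 0.0, 259.43074867995995], [0.0, 379.7522741738529, 196.1072843908088], [0.0, 0.0, 1.0]] -0.05148053723219246 [1240. -516.  692.] [-0.63  0.51 -0.59]
top [[458.7175554419778, 0.0, 256.0225174748601], [0.0, 458.7175554419778, 191.64478331621527], [0.0, 0.0, 1.0]] -0.19057281730690276 [ 289.  -11. 1345.] [ 0.23  0.   -0.97]
{'t': 0.1, 'qpos': array([-1.19397757e+00,  4.23776152e-01,  1.63060907e+00, -5.07275366e-05,
        1.08858235e+00, -1.90176377e-02]), 'qvel': array([ 0.00067244, -0.00113161, -0.0011831 ,  0.00067645,  0.00126604,
       -0.00144217]), 'joint_torque': array([-2.16343633e-04, -5.45616174e+01, -2.74325234e+01,  6.45243027e-02,
        1.87526242e-02, -5.06399113e-05]), 'ee_pos': array([ 240.786593  , -576.16558381,  189.5739014 ]), 'orientation': array([-3.07893660e+00, -6.17498749e-01,  4.53566586e-04]), 'ft_force': array([-0.38129709,  0.02459506,  0.34524744]), 'moment': array([-0.01329246, -0.01852044,  0.05908875]), 'grasp_force': 0.0, 'width': 87.95329903869889}
```

View pics/scene0.png

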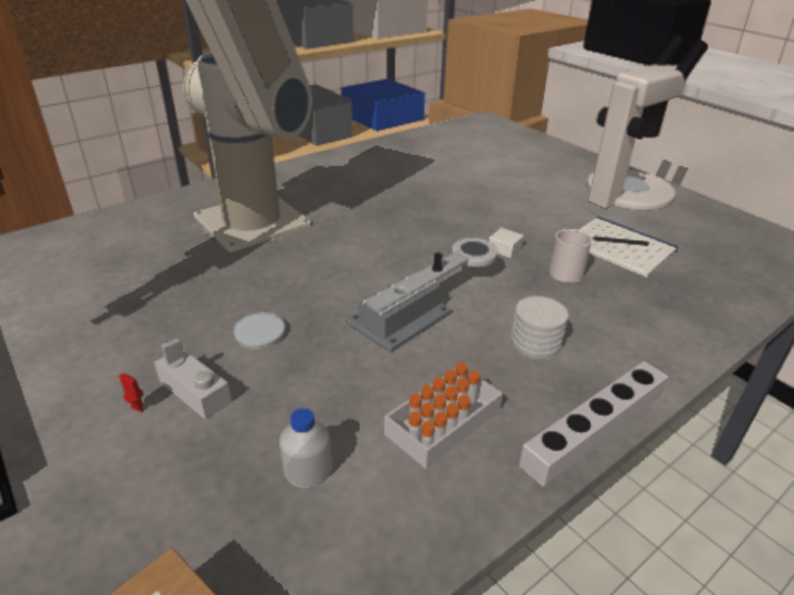

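View pics/top0.png

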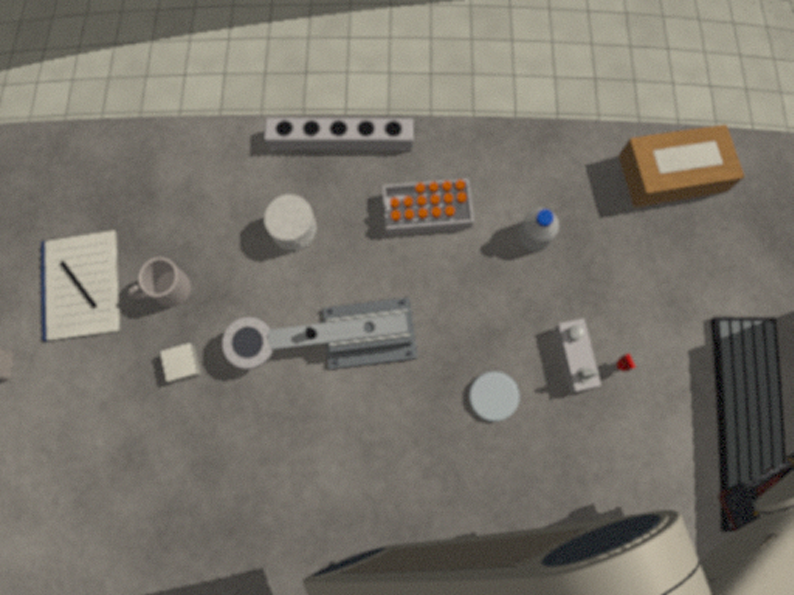

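The scene view (scaled ×1.55) shows these objects:
- White rack: (193,383).
- Fin head: (173,352).
- Round knob screw: (205,380).
- Red look-alike: (131,391).
- Stand: (400,305), with the arm's black knob at (438,262) and the ring light at (473,250).

In the top view the fin is at (587,375), the round knob at (575,332), the red look-alike at (626,362), the black knob at (311,333) and the arm hole at (369,327).

Candidates for the screw are the grey fin, the round knob and the red look-alike. I choose the grey fin, top view (587,375), and will check it in a crop.

```bash
python3 - <<'E'
from h import *
S=np.load("scene0.npz");T=np.load("top0.npz")
a=cv2.resize(S["im"][205:280,70:170],None,fx=4,fy=4,interpolation=cv2.INTER_CUBIC)
b=cv2.resize(T["im"][195:265,340:420],None,fx=5,fy=4.2857,interpolation=cv2.INTER_CUBIC)
c=cv2.resize(T["im"][185:245,140:280],None,fx=400/140,fy=5,interpolation=cv2.INTER_CUBIC)
d=cv2.resize(S["im"][140:230,215:335],None,fx=400/120,fy=300/90,interpolation=cv2.INTER_CUBIC)
save("pics/crop.png",np.vstack([np.hstack([a,b]),np.hstack([c,d])]))
for n,D in(("scene",S),("top",T)):
    P=cloud(n,D["d"])
    # table check, regions
    if n=="scene": reg={"rack":(90,150,215,270),"stand":(220,330,150,225)}
    else: reg={"rack":(355,390,200,255),"stand":(140,270,190,240)}
    for k,(u0,u1,v0,v1) in reg.items():
        Q=P[v0:v1,u0:u1].reshape(-1,3)
        z=Q[:,2]; print(n,k,"zhist",np.histogram(z,[-10,10,20,40,50,58,64,67,72,80,90,100,110])[0])
        if k=="rack":
            m=(z>70)&(z<100);print(" fin pts",m.sum(),np.median(Q[m],0).round(1), Q[m].round(0)[:40].tolist() if n=="top" else "")
            m=(z>42)&(z<48)
            if m.sum()>4: r=cv2.minAreaRect(Q[m][:,:2].astype(np.float32));print(" racktop",r)
        else:
            m=(z>85)&(z<110);print(" knob",m.sum(),np.median(Q[m],0).round(1))
            m=(z>64)&(z<72); r=cv2.minAreaRect(Q[m][:,:2].astype(np.float32));print(" bar",r,np.median(z[m]))
E
```

```text
scene rack zhist [1991  135  269  594   79  101   16   19   33   55    0    0]
 fin pts 96 [ 454.5 -354.3   81.5] 
 racktop ((496.7124328613281, -369.107177734375), (134.00054931640625, 103.41400909423828), 12.908822059631348)
scene stand zhist [5537  567  408  148  176  330  549  446   17   13   18   11]
 knob 35 [522.8 149.3  98.4]
 bar ((528.922119140625, 145.6810302734375), (91.56099700927734, 343.6831970214844), 11.435334205627441) 66.7768900637826
top rack zhist [1021   40   90  580   68   61   10    7    5   39    0    0]
 fin pts 45 [ 450.5 -353.6   85.3] [[456.0, -346.0, 85.0], [456.0, -349.0, 82.0], [456.0, -352.0, 84.0], [456.0, -354.0, 85.0], [456.0, -357.0, 85.0], [456.0, -360.0, 87.0], [456.0, -362.0, 87.0], [456.0, -365.0, 88.0], [456.0, -368.0, 87.0], [454.0, -342.0, 76.0], [453.0, -343.0, 83.0], [453.0, -346.0, 83.0], [453.0, -347.0, 89.0], [453.0, -351.0, 85.0], [454.0, -356.0, 80.0], [453.0, -357.0, 84.0], [453.0, -359.0, 88.0], [453.0, -363.0, 86.0], [453.0, -365.0, 87.0], [453.0, -368.0, 87.0], [452.0, -343.0, 73.0], [451.0, -343.0, 84.0], [450.0, -345.0, 88.0], [450.0, -349.0, 84.0], [450.0, -351.0, 87.0], [450.0, -353.0, 89.0], [450.0, -357.0, 85.0], [450.0, -359.0, 90.0], [450.0, -363.0, 86.0], [450.0, -366.0, 85.0], [450.0, -368.0, 86.0], [449.0, -343.0, 73.0], [447.0, -342.0, 87.0], [447.0, -345.0, 86.0], [448.0, -349.0, 84.0], [448.0, -351.0, 84.0], [447.0, -354.0, 87.0], [447.0, -356.0, 87.0], [447.0, -359.0, 89.0], [447.0, -362.0, 87.0]]
 racktop ((489.6186218261719, -346.1462707519531), (129.36590576171875, 53.50470733642578), 11.830058097839355)
top stand zhist [2904  827   83   30  104  595  750 1051  101    5    7   22]
 knob 31 [517.2 148.5 102. ]
 bar ((513.4763793945312, 142.7242431640625), (92.50970458984375, 344.48260498046875), 5.777778625488281) 67.45992906663969
```

View pics/crop.png

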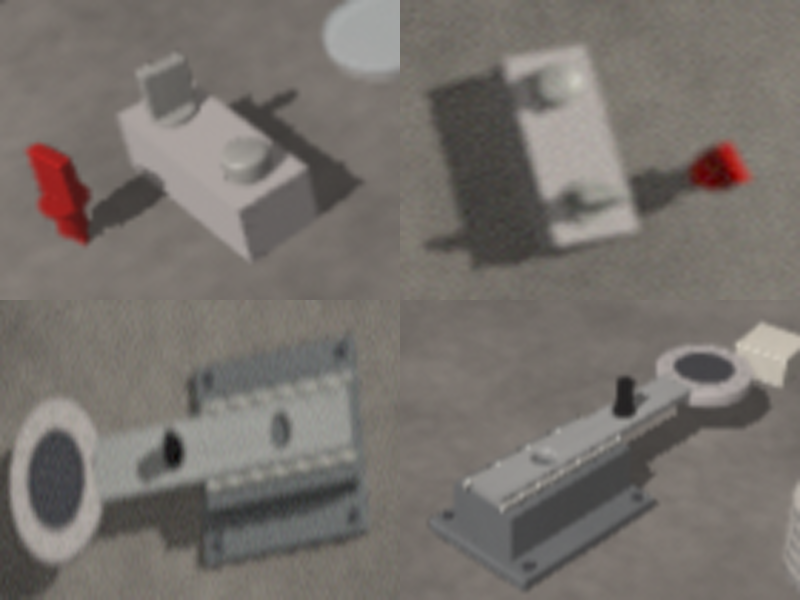

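The crop confirms the choice. The tall flat grey fin stands in the rack's near-robot hole (top view about (377,242)), the round knob is in the other hole, and the red look-alike lies outside the rack. The bar hole is at about (238,211) in the top view.

```bash
cat >> h.py <<'E'
def pose():
    from scipy.spatial.transform import Rotation as Ro
    o=ctrl.get_obs(); M=Ro.from_rotvec(o["orientation"]).as_matrix(); return o["ee_pos"],M,np.degrees(np.arctan2(M[1,1],M[0,1])),o
def go(target,yawy=None):
    """fractions for the move to TCP target (mm) with tool y at yaw yawy (deg), z straight down"""
    from scipy.spatial.transform import Rotation as Ro
    p,M,y,o=pose()
    a=np.radians(y if yawy is None else yawy)
    yv=np.array([np.cos(a),np.sin(a),0]); zv=np.array([0,0,-1.]); G=np.c_[np.cross(yv,zv),yv,zv]
    rv=Ro.from_matrix(M.T@G).as_rotvec()/1.5
    print("pos",p.round(1),"yaw",round(y,1),"F",o["ft_force"].round(1),"w",round(o["width"],1),"t",o["t"],"q6",o["qpos"][5].round(2))
    print("turn",rv.round(4),"shift",(M.T@(np.array(target)-p)/200).round(4))
E
python3 - <<'E'
from h import *
S=np.load("scene0.npz");T=np.load("top0.npz")
for n,D,b in(("scene",S,(90,150,215,270)),("top",T,(355,390,200,255))):
    P=cloud(n,D["d"]); u0,u1,v0,v1=b; Q=P[v0:v1,u0:u1].reshape(-1,3)
    m=(Q[:,2]>68)&(Q[:,2]<92)&(np.hypot(*(Q[:,:2]-[451,-354]).T)<25); r=Q[m][:,:2]
    w,V=np.linalg.eigh(np.cov(r.T)); print(n,"fin",r.mean(0).round(1),np.sqrt(w).round(1),np.degrees(np.arctan2(V[1,1],V[0,1])).round(1),m.sum())
    u0,u1,v0,v1=(215,335,140,230) if n=="scene" else (140,270,185,245)
    Q=P[v0:v1,u0:u1].reshape(-1,3); C=D["im"][v0:v1,u0:u1].reshape(-1,3)
    m=(Q[:,2]>75)&(Q[:,2]<106)&(C.max(1)<70); print(" knob",Q[m].mean(0).round(1),m.sum())
    m=(Q[:,2]>1)&(Q[:,2]<30)&(Q[:,1]<130);r=cv2.minAreaRect(Q[m][:,:2].astype(np.float32)); print(" foot",r)
h=onz("top",238.35,211,68);k=onz("top",140+172*.35,185+(446-300)/5,95);r=onz("top",160,220.6,70)
print(h,k,r)
d=np.array(r-h)[:2];print("yaw ring-hole",np.degrees(np.arctan2(d[1],d[0])),np.linalg.norm(d))
h2=onz("scene",215+543*.3-120,140+(458-300)*.3,68); r2=onz("scene",215+703*.3-120,140+(367-300)*.3,70);d=(r2-h2)[:2];print(h2,r2,np.degrees(np.arctan2(d[1],d[0])),np.linalg.norm(d))
E
```

```text
scene fin [ 454.3 -353.9] [2.6 9.2] 90.4 104
 knob [523.  149.1  91.4] 50
 foot ((451.3636169433594, 13.446601867675781), (540.98291015625, 232.39483642578125), 0.04013773426413536)
top fin [ 451.  -354.6] [3.4 8.3] 92.3 47
 knob [515.5 148.4  96.1] 29
 foot ((534.996826171875, 42.58290481567383), (179.61602783203125, 175.5638885498047), 0.6736244559288025)
[532.11998035  43.83889632  68.        ] [516.5000656  148.53410882  95.        ] [500.79759457 266.10087162  70.        ]
yaw ring-hole 98.02161312273984 224.45818656722275
[535.17805856  48.33218677  68.        ] [506.75119647 266.90702078  70.        ] 97.41003988677454 220.4156177553643
```

```bash
python3 - <<'E'
from h import *
go([518,148.5,150],-82.3)
E
```

```text
pos [ 240.8 -576.2  189.6] yaw -67.3 F [-0.4  0.   0.3] w 88.0 t 0.1 q6 -0.02
turn [-9.000e-04  1.000e-04  1.743e-01] shift [ 2.676  -2.8084  0.2017]
```

servo_tool --pt "0 0 0 0.24 -0.25 0 60" --pt "0 0 0 0.48 -0.5 0 60" --pt "0 0 0 0.72 -0.75 0 60" --pt "0 0 0 0.95 -1 0 60" --pt "0 0 0 0.95 -1 0 60" --pt "0 0 0 0.95 -1 0 60"

```text
t: 0.85
ee_pos: [339.4, -317.3, 190.2]
orientation: [-3.079, -0.622, 0.0]
ft_force: [0.5, -0.7, -0.3]
width: 60.2
grasp_force: 0.0
```

servo_tool --pt "0 0 0 0.24 -0.25 0 60" --pt "0 0 0 0.48 -0.5 0 60" --pt "0 0 0 0.72 -0.75 0 60" --pt "0 0 0 0.95 -1 0 60" --pt "0 0 0 0.95 -1 0 60" --pt "0 0 0 0.95 -1 0 60"

```text
t: 1.6
ee_pos: [438.2, -60.7, 190.2]
orientation: [3.079, 0.621, 0.0]
ft_force: [0.2, -0.0, 0.0]
width: 59.9
grasp_force: 0.0
```

servo_tool --pt "0 0 0.087 0.2 -0.2 0 50" --pt "0 0 0.174 0.4 -0.4 0 50" --pt "0 0 0.174 0.77 -0.8 0 50" --pt "0 0 0.174 0.77 -0.8 0 50" --pt "0 0 0.174 0.77 -0.8 0 50" --pt "0 0 0.174 0.77 -0.8 0 50"

```text
t: 2.35
ee_pos: [517.5, 144.0, 189.8]
orientation: [3.134, 0.21, -0.002]
ft_force: [-1.2, -1.0, -0.4]
width: 49.8
grasp_force: 0.0
```

```bash
python3 - <<'E'
from h import *
go([518,148.5,80],-82.3)
E
```

```text
pos [517.5 144.  189.8] yaw -82.3 F [-1.2 -1.  -0.4] w 49.8 t 2.35 q6 1.69
turn [ 0.0004  0.0009 -0.0004] shift [ 0.006  -0.0222  0.549 ]
```

servo_tool --pt "0 0 0 0 -0.02 0.2 50" --pt "0 0 0 0.004 -0.022 0.4 50" --pt "0 0 0 0.004 -0.022 0.5 50" --pt "0 0 0 0.004 -0.022 0.545 50" --pt "0 0 0 0.004 -0.022 0.545 30" --pt "0 0 0 0.004 -0.022 0.545 10" --pt "0 0 0 0.004 -0.022 0.545 10" --pt "0 0 0 0.004 -0.022 0.545 10" --pt "0 0 0 0.004 -0.022 0.545 10" --pt "0 0 0 0.004 -0.022 0.545 10"

```text
t: 3.6
ee_pos: [518.0, 150.5, 81.3]
orientation: [-3.134, -0.212, -0.0]
ft_force: [0.4, 0.2, 0.6]
width: 10.0
grasp_force: 0.0
```

```bash
python3 - <<'E'
from h import *
go([518,148.5,80],-82.3)
E
```

```text
pos [518.  150.5  81.3] yaw -82.3 F [0.4 0.2 0.6] w 10.0 t 3.6 q6 1.7
turn [-0.     -0.0001  0.0004] shift [-0.0013  0.0099  0.0067]
```

```bash
python3 - <<'E'
from h import *
im,d=ctrl.get_image("scene"); im2,d2=ctrl.get_image("top")
np.savez("s1.npz",im=im,d=d,im2=im2,d2=d2)
a=cv2.resize(im[110:230,210:340],(400,369),interpolation=cv2.INTER_CUBIC);b=cv2.resize(im2[160:280,130:260],(400,369),interpolation=cv2.INTER_CUBIC)
save("pics/c1.png",np.hstack([a,b]))
E
```

```text
(no output)
```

View pics/c1.png

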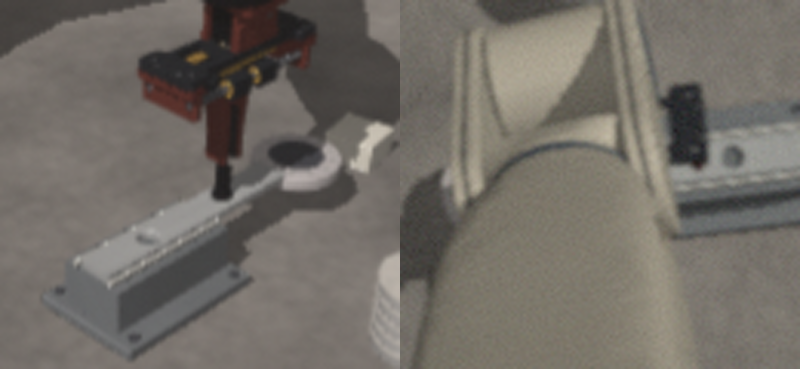

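```bash
python3 - <<'E'
from h import *
Z=np.load("s1.npz");P=cloud("scene",Z["d"])
f=lambda X:((proj("scene",[X])[0]-[210,110])*400/130).round(0)
print("tcp",f([518,150.5,81.3]),"top",f([518,150.5,102]),"base",f([518,150.5,68]))
for y in range(50,210,12):
    u,v=210+round(222*130/400),110+round(y*130/400); print(y,P[v,u].round(1),Z["im"][v,u])
E
```

```text
tcp [219. 184.] top [220. 166.] base [218. 196.]
50 [528.5 133.7 235.6] [45 44 44]
62 [545.7 118.9 234.5] [37 36 36]
74 [542.7 122.5 220.2] [68 56 38]
86 [547.7 118.9 211.1] [90 80 66]
98 [536.5 130.1 190.5] [55 36 33]
110 [532.7 134.5 174.8] [58 37 34]
122 [531.7 136.5 160.7] [58 36 34]
134 [532.1 137.1 147.5] [57 37 34]
146 [531.9 138.1 137.1] [54 35 32]
158 [530.6 140.3 122.2] [64 40 36]
170 [1240.4 -515.7  692.5] [34 33 34]
182 [523.6 148.9  87.8] [36 34 35]
194 [524.6 149.   74. ] [38 35 35]
206 [534.4 141.1  67.8] [148 146 143]
```

```bash
python3 - <<'E'
from h import *
Z=np.load("s1.npz");P=cloud("scene",Z["d"]);O=np.load("scene0.npz")
for v in range(156,178):
    print(v,[(int(Z["im"][v,u].mean()),int(Z["im"][v,u,0])-int(Z["im"][v,u,2])) for u in range(276,290)], [int(O["im"][v,u].mean()) for u in range(276,290)])
E
python3 -c "
from h import *
Z=np.load('s1.npz');P=cloud('scene',Z['d'])
for v in (158,162,164,166,168,170,172):print(v,P[v,278:288].round(0).astype(int).tolist())"
```

```text
156 [(108, 11), (55, 18), (42, 22), (41, 22), (40, 22), (40, 23), (42, 22), (40, 21), (35, 12), (31, 4), (34, 8), (43, 21), (64, 17), (106, 12)] [116, 114, 114, 113, 113, 114, 113, 114, 115, 115, 113, 112, 110, 110]
157 [(101, 13), (53, 18), (42, 22), (40, 23), (42, 22), (43, 22), (40, 22), (39, 20), (35, 10), (31, 4), (35, 9), (46, 19), (68, 16), (108, 11)] [113, 113, 112, 113, 114, 113, 114, 115, 115, 114, 111, 111, 110, 110]
158 [(92, 15), (50, 21), (42, 22), (43, 22), (42, 22), (42, 22), (41, 22), (40, 21), (32, 9), (32, 4), (34, 10), (46, 20), (69, 16), (107, 11)] [112, 112, 112, 113, 113, 113, 115, 115, 114, 112, 110, 109, 110, 110]
159 [(93, 17), (56, 27), (44, 25), (42, 23), (41, 23), (42, 22), (42, 22), (39, 20), (36, 8), (32, 4), (35, 9), (45, 20), (70, 18), (106, 11)] [111, 112, 113, 114, 112, 112, 113, 113, 110, 110, 107, 108, 108, 108]
160 [(99, 17), (68, 30), (54, 34), (49, 31), (43, 24), (42, 23), (42, 23), (43, 19), (50, 10), (45, 4), (46, 10), (58, 18), (79, 15), (106, 11)] [111, 112, 113, 113, 111, 110, 112, 111, 108, 107, 107, 107, 108, 107]
161 [(105, 13), (87, 20
[... 3993 characters left out ...]
 -3], [407, 274, 4], [401, 285, -3]]
166 [[395, 248, -1], [395, 253, -3], [515, 147, 95], [524, 144, 100], [526, 146, 101], [526, 150, 99], [526, 154, 98], [408, 270, -2], [412, 270, 0], [496, 195, 68]]
168 [[405, 239, -1], [407, 243, -1], [520, 144, 91], [522, 146, 92], [525, 148, 92], [526, 150, 92], [529, 152, 93], [499, 184, 66], [501, 186, 67], [505, 187, 68]]
170 [[415, 231, -1], [416, 235, -2], [519, 145, 83], [523, 146, 85], [524, 149, 84], [528, 149, 86], [1240, -516, 692], [508, 176, 66], [513, 176, 69], [515, 179, 69]]
172 [[506, 149, 68], [512, 148, 71], [520, 145, 77], [522, 147, 77], [526, 148, 79], [528, 150, 79], [529, 153, 78], [520, 165, 69], [522, 168, 69], [521, 173, 67]]
```

The crop shows the knob unchanged below the finger ends. The tips look about 30 mm higher than the reported TCP, so the grip missed above the knob. I'll open, lower a little and probe.

servo_tool --pt "0 0 0 0 0 0 50" --pt "0 0 0 0 0 0 50" --pt "0 0 0 0 0 0 50" --pt "0 0 0 0 0.008 0.03 50" --pt "0 0 0 0 0.008 0.05 50" --pt "0 0 0 0 0.008 0.05 50"

```text
t: 4.45
ee_pos: [517.8, 148.7, 70.7]
orientation: [3.134, 0.211, -0.002]
ft_force: [-0.3, -0.2, 0.3]
width: 50.2
grasp_force: 0.0
```

```bash
python3 - <<'E'
from h import *
go([518,148.5,80],-82.3)
im,d=ctrl.get_image("scene"); np.savez("s2.npz",im=im,d=d)
P=cloud("scene",d)
m=(abs(P[...,0]-518)<40)&(abs(P[...,1]-149)<75)&(P[...,2]>73)&(P[...,2]<230)
im=im.astype(int); red=m&(im[...,0]-im[...,2]>14)
print(red.sum()); Q=P[red]; o=Q[Q[:,2].argsort()][:25]; print(o.round(0).astype(int).tolist())
E
```

```text
pos [517.8 148.7  70.7] yaw -82.3 F [-0.3 -0.2  0.3] w 50.2 t 4.45 q6 1.69
turn [0.0001 0.0007 0.0002] shift [ 0.0007  0.001  -0.0464]
335
[[534, 120, 104], [529, 119, 105], [528, 117, 105], [526, 181, 106], [521, 115, 106], [536, 121, 108], [517, 114, 108], [532, 125, 108], [528, 116, 109], [536, 117, 109], [527, 113, 110], [525, 178, 110], [527, 180, 110], [516, 115, 111], [525, 115, 111], [533, 116, 111], [520, 115, 112], [522, 118, 112], [528, 116, 112], [533, 123, 112], [536, 117, 113], [528, 179, 114], [532, 116, 114], [517, 114, 115], [519, 116, 115]]
```

servo_tool --pt "0 0 0 0 0 0.03 50" --pt "0 0 0 0 0 0.06 50" --pt "0 0 0 0 0 0.09 50" --pt "0 0 0 0 0 0.09 50"

```text
t: 5.0
ee_pos: [517.7, 148.7, 52.6]
orientation: [3.134, 0.212, -0.002]
ft_force: [0.6, 0.6, -0.1]
width: 49.9
grasp_force: 0.0
```

servo_tool --pt "0 0 0 0 0 0 30" --pt "0 0 0 0 0 0 10" --pt "0 0 0 0 0 0 10" --pt "0 0 0 0 0 0 10" --pt "0 0 0 0 0 0 10"

```text
t: 5.62
ee_pos: [518.3, 149.1, 53.4]
orientation: [-3.134, -0.211, -0.001]
ft_force: [-0.6, 2.6, 1.2]
width: 15.1
grasp_force: 30.0
```

servo_tool --pt "0 0 0 0 0.025 0 10" --pt "0 0 0 0 0.05 0 10" --pt "0 0 0 0 0.075 0 10" --pt "0 0 0 0 0.1 0 10"

```text
t: 6.12
ee_pos: [521.2, 128.6, 53.4]
orientation: [-3.134, -0.211, -0.001]
ft_force: [-0.0, 3.3, 2.9]
width: 15.0
grasp_force: 30.0
```

servo_tool --pt "0 0 0 0 0.01 0 10" --pt "0 0 0 0 0.02 0 10" --pt "0 0 0 0 0.025 0 10"

```text
t: 6.5
ee_pos: [521.9, 124.0, 53.4]
orientation: [-3.134, -0.211, -0.001]
ft_force: [1.5, 3.6, 4.2]
width: 15.3
grasp_force: 30.0
```

servo_tool --pt "0 0 0 0 0.01 0 10" --pt "0 0 0 0 0.015 0 10"

```text
t: 6.75
ee_pos: [522.0, 123.4, 53.4]
orientation: [-3.131, -0.209, -0.001]
ft_force: [-1.5, 20.5, 3.1]
width: 14.7
grasp_force: 30.0
```

servo_tool --pt "0 0 0 0 0.01 0 10" --pt "0 0 0 0 0.015 0 10"

```text
t: 7.0
ee_pos: [522.0, 123.3, 53.4]
orientation: [-3.127, -0.207, -0.001]
ft_force: [-5.0, 37.4, 1.5]
width: 15.4
grasp_force: 30.0
```

servo_tool --pt "0 0 0 0 0.01 0 10" --pt "0 0 0 0 0.015 0 10"

```text
t: 7.25
ee_pos: [522.0, 123.2, 53.4]
orientation: [-3.124, -0.204, -0.0]
ft_force: [-7.1, 54.5, -0.1]
width: 15.1
grasp_force: 30.0
```

servo_tool --pt "0 0 0 0 -0.035 0 10" --pt "0 0 0 0 -0.035 0 40" --pt "0 0 0 0 -0.035 0 40" --pt "0 0 0 0 -0.035 0 40" --pt "0 0 0 0 -0.035 -0.2 40" --pt "0 0 0 0 -0.035 -0.5 40" --pt "0 0 0 0 -0.035 -0.7 40" --pt "0 0 0 0 -0.035 -0.7 40"

```text
t: 8.25
ee_pos: [524.0, 121.9, 196.5]
orientation: [-3.134, -0.21, -0.01]
ft_force: [-0.0, -0.0, -0.6]
width: 40.3
grasp_force: 0.0
```

```bash
python3 - <<'E'
from h import *
go([451,-354,140],0)
E
```

```text
pos [524.  121.9 196.5] yaw -82.3 F [-0.  -0.  -0.6] w 40.3 t 8.25 q6 1.64
turn [ 0.0029 -0.0036 -0.9579] shift [-0.6815  2.3093  0.2775]
```

servo_tool --pt "0 0 0 -0.08 0.25 0 40" --pt "0 0 0 -0.15 0.5 0 40" --pt "0 0 0 -0.22 0.75 0 40" --pt "0 0 0 -0.3 1 0 40"

```text
t: 8.75
ee_pos: [487.7, -85.9, 191.7]
orientation: [-3.134, -0.211, 0.004]
ft_force: [0.2, -0.6, 0.8]
width: 40.0
grasp_force: 0.0
```

servo_tool --pt "0 0 -0.12 -0.08 0.25 0 40" --pt "0 0 -0.24 -0.19 0.5 0 40" --pt "0 0 -0.36 -0.28 0.75 0 40" --pt "0 0 -0.48 -0.38 1 0 40" --pt "0 0 -0.6 -0.38 1 0 40" --pt "0 0 -0.72 -0.38 1 0 40" --pt "0 0 -0.84 -0.38 1 0 40" --pt "0 0 -0.96 -0.38 1 0 40" --pt "0 0 -0.96 -0.38 1 0 40"

```text
t: 9.88
ee_pos: [439.7, -292.3, 191.7]
orientation: [-2.218, -2.222, 0.001]
ft_force: [0.1, 0.2, 0.5]
width: 40.0
grasp_force: 0.0
```

```bash
python3 - <<'E'
from h import *
go([451,-354,90],1)
# bar hole in top, look
im,d=ctrl.get_image("top"); np.savez("t2.npz",im=im,d=d)
im2,d2=ctrl.get_image("scene"); np.savez("s3.npz",im=im2,d=d2)
c=proj("top",[[536,19,68]])[0]; c2=proj("scene",[[536,19,68]])[0]; print(c,c2)
a=cv2.resize(im[185:245,175:275],(400,240),interpolation=cv2.INTER_CUBIC);b=cv2.resize(im2[150:225,215:315],(400,300),interpolation=cv2.INTER_CUBIC)
e=cv2.resize(im[195:265,340:420],(400,350),interpolation=cv2.INTER_CUBIC);f=cv2.resize(im2[180:280,70:170],(400,350),interpolation=cv2.INTER_CUBIC)
top=np.hstack([np.pad(a,((0,60),(0,0),(0,0))),b]); 
save("pics/c2.png",np.vstack([top,np.hstack([e,f])])[:600])
E
```

```text
pos [ 439.7 -292.3  191.7] yaw 0.1 F [0.1 0.2 0.5] w 40.0 t 9.875 q6 -0.61
turn [-0.0015 -0.001  -0.0105] shift [-0.3093  0.0569  0.5081]
[247.1365326  209.76461252] [249.95355796 190.99613053]
```

View pics/c2.png

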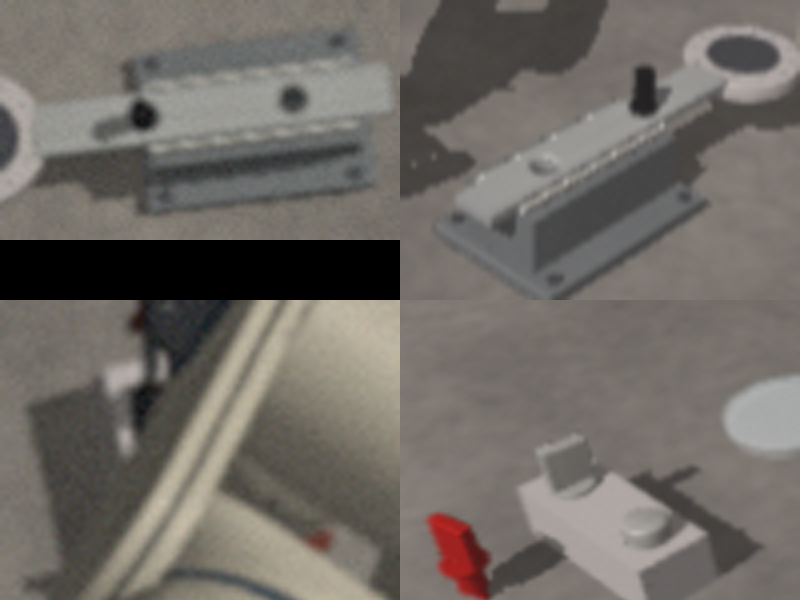

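The crops show the arm home. Its hole is dark at top (248,209) and scene (250.6,190.4), which agrees with my estimate of (536,19). The fin is still upright in the rack.

servo_tool --pt "0 0 -0.01 -0.15 0.03 0 40" --pt "0 0 -0.01 -0.309 0.057 0.1 40" --pt "0 0 -0.01 -0.309 0.057 0.3 40" --pt "0 0 -0.01 -0.309 0.057 0.5 40" --pt "0 0 -0.01 -0.309 0.057 0.55 40" --pt "0 0 -0.01 -0.309 0.057 0.55 40"

```text
t: 10.72
ee_pos: [452.4, -354.2, 83.1]
orientation: [-2.201, -2.24, 0.0]
ft_force: [-0.1, 0.5, -0.1]
width: 39.9
grasp_force: 0.0
```

```bash
python3 - <<'E'
from h import *
go([451,-354,23],1)
im,d=ctrl.get_image("scene"); P=cloud("scene",d)
m=(abs(P[...,0]-451)<45)&(abs(P[...,1]+354)<40)
z=P[...,2]; i=im.astype(int); red=m&(i[...,0]-i[...,2]>14)&(z>50)&(z<200)
Q=P[red];print(red.sum(),Q[Q[:,2].argsort()][:15].round(0).astype(int).tolist())
f=m&(z>60)&(z<95)&~red; print("fin",P[f].mean(0).round(1),np.percentile(P[f],[5,95],axis=0).round(1).tolist())
E
```

```text
pos [ 452.4 -354.2   83.1] yaw 1.0 F [-0.1  0.5 -0.1] w 39.9 t 10.725 q6 -0.7
turn [-0.0005 -0.0004  0.0002] shift [ 0.0011 -0.0065  0.3007]
169 [[480, -351, 118], [480, -364, 118], [425, -366, 118], [479, -341, 119], [479, -348, 119], [481, -347, 120], [482, -359, 120], [481, -354, 120], [481, -361, 120], [479, -365, 121], [479, -353, 121], [481, -344, 121], [481, -351, 122], [481, -346, 122], [483, -357, 122]]
fin [ 454.5 -354.3   75.9] [[449.0, -368.3, 61.9], [457.2, -339.9, 87.3]]
```

servo_tool --pt "0 0 0 0 -0.004 0.1 40" --pt "0 0 0 0 -0.004 0.2 40" --pt "0 0 0 0 -0.004 0.27 40" --pt "0 0 0 0 -0.004 0.3 40" --pt "0 0 0 0 -0.004 0.3 40"

```text
t: 11.4
ee_pos: [451.9, -354.5, 23.5]
orientation: [2.2, 2.242, 0.0]
ft_force: [-0.1, -0.2, 0.3]
width: 39.9
grasp_force: 0.0
```

servo_tool --pt "0 0 0 0 0 0 25" --pt "0 0 0 0 0 0 12" --pt "0 0 0 0 0 0 5" --pt "0 0 0 0 0 0 5" --pt "0 0 0 0 0 0 5" --pt "0 0 0 0 0 0 5"

```text
t: 12.15
ee_pos: [451.7, -354.4, 23.5]
orientation: [2.2, 2.242, 0.0]
ft_force: [-1.7, 1.0, 4.0]
width: 9.6
grasp_force: 30.0
```

servo_tool --pt "0 0 0 0 0 -0.1 5" --pt "0 0 0 0 0 -0.3 5" --pt "0 0 0 0 0 -0.5 5" --pt "0 0 0 0 0 -0.65 5" --pt "0 0 0 0.25 0.05 -0.65 5" --pt "0 0 0 0.5 0.11 -0.65 5" --pt "0 0 0 0.75 0.16 -0.65 5" --pt "0 0 0 0.95 0.21 -0.65 5" --pt "0 0 0 0.95 0.21 -0.65 5"

```text
t: 13.28
ee_pos: [490.5, -161.4, 154.3]
orientation: [2.196, 2.246, 0.001]
ft_force: [-0.8, -0.0, -0.9]
width: 9.8
grasp_force: 30.0
```

servo_tool --pt "0 0 -0.12 0.2 0.05 0 5" --pt "0 0 -0.24 0.4 0.1 0 5" --pt "0 0 -0.36 0.6 0.15 0 5" --pt "0 0 -0.48 0.8 0.21 0 5" --pt "0 0 -0.6 0.9 0.21 0 5" --pt "0 0 -0.72 0.9 0.21 0 5" --pt "0 0 -0.84 0.9 0.21 0 5" --pt "0 0 -0.96 0.9 0.21 0 5" --pt "0 0 -0.96 0.9 0.21 0 5"

```text
t: 14.4
ee_pos: [528.9, 16.3, 153.9]
orientation: [0.179, 3.136, -0.0]
ft_force: [-0.4, -0.3, -1.2]
width: 9.6
grasp_force: 30.0
```

```bash
python3 - <<'E'
from h import *
go([536,19,110],137.7)
Z=np.load("t2.npz"); S=np.load("s3.npz")
# hole: dark blob in bar
for n,D,(c0,c1) in(("top",Z,(248,209)),("scene",S,(250.5,190.5))):
    g=cv2.cvtColor(D["im"],cv2.COLOR_RGB2GRAY).astype(float)
    p=g[int(c1)-6:int(c1)+8,int(c0)-8:int(c0)+10]; print(n,int(c0)-8,int(c1)-6);print(p.astype(int))
E
```

```text
pos [528.9  16.3 153.9] yaw 83.5 F [-0.4 -0.3 -1.2] w 9.6 t 14.4 q6 -1.45
turn [-3.000e-04  4.000e-04 -6.311e-01] shift [-0.0335  0.0177  0.2193]
top 240 203
[[155 151 144 135 138 133 134 143 144 147 145 145 144 141 145 143 143 146]
 [144 146 149 147 143 141 145 142 143 150 149 152 151 155 152 151 157 150]
 [149 147 154 154 153 149 143 140 136 142 146 154 158 154 158 155 155 153]
 [154 153 155 155 152 140 119 113 108 114 132 145 156 158 159 154 155 157]
 [157 158 161 157 141 119  91  74  66  86 100 133 150 155 156 154 156 158]
 [157 156 158 151 136 104  62  57  55  56  81 108 141 154 158 154 157 158]
 [156 157 154 151 130  93  58  52  53  53  66  98 134 152 156 156 160 158]
 [155 156 155 149 126  90  64  63  62  61  76  99 135 152 156 155 156 155]
 [155 155 155 147 128 104  79  69  65  77  87 119 141 155 156 151 155 154]
 [151 156 154 150 144 125 101  88  82  97 116 135 151 156 154 155 152 157]
 [156 152 156 157 149 148 132 122 121 129 137 147 153 157 156 158 156 151]
 [151 157 154 154 158 155 148 146 141 142 146 147 150 145 145 139 142 139]
 [151 149 152 147 144 142 145 144 138 139 
[... 473 characters left out ...]
154 153 153 154 155 155]
 [121 144 171 155 151 146 144 148 154 169 166 168 162 155 154 155 155 153]
 [138 151 155 153 149 132 122 130 136 145 144 163 163 157 155 153 152 149]
 [151 151 152 152 148 118 101 113 125 135 141 141 149 154 153 150 141 137]
 [152 151 152 152 149 130 103  99 107 117 124 126 139 149 148 137 122 125]
 [152 153 152 154 152 149 129 117 118 122 129 135 140 139 135 128 126 134]
 [153 153 153 153 154 154 152 149 143 144 146 138 132 125 143 137 140 130]
 [153 153 153 154 155 155 154 152 150 147 138 120 116 132 165 134 123 105]
 [152 154 154 154 153 153 150 147 140 135 127 126 133 138 138 103 103 103]
 [153 153 154 152 150 148 138 132 129 138 137 138 131 121 103  96 104 105]]
```

servo_tool --pt "0 0 -0.12 -0.033 0.018 0 5" --pt "0 0 -0.24 -0.033 0.018 0.1 5" --pt "0 0 -0.36 -0.033 0.018 0.2 5" --pt "0 0 -0.48 -0.033 0.018 0.28 5" --pt "0 0 -0.6 -0.033 0.018 0.32 5" --pt "0 0 -0.631 -0.033 0.018 0.33 5" --pt "0 0 -0.631 -0.033 0.018 0.33 5"

```text
t: 15.28
ee_pos: [535.7, 19.5, 87.3]
orientation: [1.267, -2.875, 0.0]
ft_force: [0.6, 0.1, -0.8]
width: 9.6
grasp_force: 30.0
```

```bash
python3 - <<'E'
from h import *
go([536,19,110],137.7)
print("hole top cam",onz("top",247.8,209.5,68).round(1))
Z=np.load("t2.npz")
k=np.argwhere(cv2.cvtColor(Z["im"],cv2.COLOR_RGB2GRAY)[200:222,205:218]<60); print("knob px",k.mean(0)[::-1]+[205,200],onz("top",*(k.mean(0)[::-1]+[205,200]),95).round(1))
im,d=ctrl.get_image("scene"); im2,d2=ctrl.get_image("top"); np.savez("s4.npz",im=im,d=d,im2=im2,d2=d2)
save("pics/c3.png",np.hstack([cv2.resize(im[125:215,205:295],(400,400),interpolation=cv2.INTER_CUBIC),cv2.resize(im2[165:255,205:295],(400,400),interpolation=cv2.INTER_CUBIC)]))
E
```

```text
pos [535.7  19.5  87.3] yaw 137.6 F [ 0.6  0.1 -0.8] w 9.6 t 15.275 q6 -2.39
turn [ 0.     -0.0001 -0.0014] shift [ 0.0007 -0.0027 -0.1133]
hole top cam [536.8  17.1  68. ]
knob px [210.27586207 213.5862069 ] [518.6 120.5  95. ]
```

View pics/c3.png

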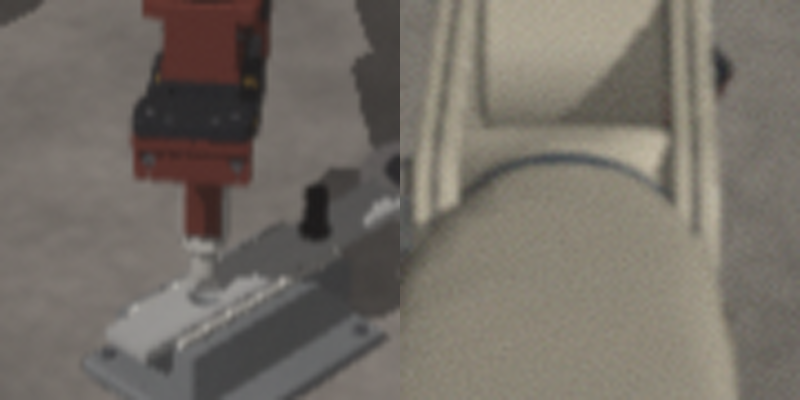

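The picture shows the screw held upright, tip just above the arm at crop (203,275), beside the hole at crop (210,290) in the scene view.

```bash
python3 - <<'E'
from h import *
print("hole scene",onz("scene",250.8,190.8,68).round(1))
Z=np.load("s4.npz"); g=cv2.cvtColor(Z["im"],cv2.COLOR_RGB2GRAY).astype(int); P=cloud("scene",Z["d"])
for v in range(176,196): print(v,g[v,240:262])
for z in (110,109,100,90,78): print(z,proj("scene",[[535.7,19.5,z]])[0].round(1))
s=P[...,2]; m=(abs(P[...,0]-540)<25)&(abs(P[...,1]-15)<25)&(s>78)&(s<101); 
for lo in (76,82,88,94,100,106,112,118,124): 
    q=P[(abs(P[...,0]-540)<25)&(abs(P[...,1]-15)<25)&(s>=lo)&(s<lo+6)]; print(lo,len(q),q.mean(0).round(1) if len(q) else "")
E
```

```text
hole scene [536.7  21.5  68. ]
176 [117 116 115 115 118 121  97  64  60  60  58  45  44  44  54  86  94 111
 112 112 112 112]
177 [118 118 117 117 117 120 104  70  66  66  62  50  49  46  55  87  97 112
 115 114 115 112]
178 [117 118 119 118 118 117 121  90 104 103  79  69  69  63  65  88 103 115
 115 114 111 101]
179 [116 117 118 119 118 116 136 125 141 141 117 113 109  86  82  91 110 115
 113 101  95  84]
180 [117 118 118 118 119 122 133 143 145 149 147 146 138 104  97 102 112 112
 101  83  81  82]
181 [118 118 118 118 119 120 121 131 130 138 137 134 126 107 109 107 104  97
  91  84  82  84]
182 [118 118 119 119 119 121 123 121 120 124 108 103  95  91 111  98  90  86
  84  84  84  86]
183 [118 118 118 118 118 120 122 123 136 139 117 109  98  89 104  87  85  85
  84  84  84  85]
184 [118 117 117 118 119 119 120 122 140 144 137 126 108  87  86  84  84  85
  85  83  85  84]
185 [118 117 117 118 119 119 121 124 140 144 139 128 109  86  84  86  85  84
  85  84  84  85]
186 [118 119 118 118 119 118 119 128 139 140 137 126 107  87  84  85  85  85
  88  89  89  95]
187 [120 120 120 118 119
[... 454 characters left out ...]
 [148 148 148 149 149 149 146 128 100  98 106 116 122 124 136 146 145 136
 120 122 118 135]
193 [149 149 148 149 150 150 150 145 127 114 116 119 126 131 136 136 132 125
 123 132 134 135]
194 [149 149 149 149 150 151 151 151 150 147 140 140 142 135 128 122 140 134
 136 128 119 103]
195 [150 149 151 151 151 151 152 151 151 149 147 145 135 118 114 129 161 131
 120 103 109 100]
110 [250.1 178.6]
109 [250.1 178.9]
100 [250.1 181.6]
90 [250.1 184.5]
78 [250.1 188. ]
76 7 [537.5  18.5  79.9]
82 3 [544.   18.9  86.3]
88 11 [542.5  15.3  90.7]
94 9 [543.8  15.   96.8]
100 11 [542.9  15.2 102.3]
106 15 [543.5  16.6 110.8]
112 17 [543.2  12.3 113.8]
118 17 [544.1  12.6 121.7]
124 17 [545.5  12.9 127.1]
```

servo_tool --pt "0 0 0 -0.005 -0.002 0.02 5" --pt "0 0 0 -0.005 -0.002 0.04 5" --pt "0 0 0 -0.005 -0.002 0.055 5" --pt "0 0 0 -0.005 -0.002 0.065 5" --pt "0 0 0 -0.005 -0.002 0.065 5"

```text
t: 16.0
ee_pos: [536.4, 20.5, 74.1]
orientation: [1.273, -2.872, -0.0]
ft_force: [-0.2, -0.6, -1.3]
width: 10.0
grasp_force: 30.0
```

servo_tool --pt "0 0 0 0 0 0.01 5" --pt "0 0 0 0 0 0.02 5" --pt "0 0 0 0 0 0.02 5"

```text
t: 16.38
ee_pos: [536.4, 20.5, 70.1]
orientation: [1.273, -2.872, -0.0]
ft_force: [-0.4, 0.4, -0.7]
width: 9.8
grasp_force: 30.0
```

servo_tool --pt "0 0 0 0 0 0.01 5" --pt "0 0 0 0 0 0.02 5" --pt "0 0 0 0 0 0.02 5"

```text
t: 16.75
ee_pos: [536.4, 20.5, 66.1]
orientation: [1.273, -2.872, -0.0]
ft_force: [1.1, -0.3, -1.5]
width: 10.2
grasp_force: 30.0
```

servo_tool --pt "0 0 0 0 0 0.01 5" --pt "0 0 0 0 0 0.015 5" --pt "0 0 0 0 0 0.015 5"

```text
t: 17.12
ee_pos: [536.5, 20.5, 63.2]
orientation: [1.273, -2.872, -0.0]
ft_force: [0.1, 0.3, -0.5]
width: 9.5
grasp_force: 30.0
```

servo_tool --pt "0 0 0 0 0 0.01 5" --pt "0 0 0 0 0 0.02 5" --pt "0 0 0 0 0 0.02 5"

```text
t: 17.5
ee_pos: [536.4, 20.5, 59.1]
orientation: [1.273, -2.872, -0.0]
ft_force: [-0.0, -1.0, -1.7]
width: 10.0
grasp_force: 30.0
```

servo_tool --pt "0 0 0 0 0 0.008 5" --pt "0 0 0 0 0 0.015 5" --pt "0 0 0 0 0 0.015 5"

```text
t: 17.88
ee_pos: [536.4, 20.5, 56.1]
orientation: [1.273, -2.872, -0.0]
ft_force: [0.8, 0.2, -1.0]
width: 9.5
grasp_force: 30.0
```

servo_tool --pt "0 0 0 0 0 0.008 5" --pt "0 0 0 0 0 0.01 5"

```text
t: 18.12
ee_pos: [536.5, 20.5, 54.2]
orientation: [1.273, -2.872, -0.0]
ft_force: [0.2, 0.2, -1.2]
width: 9.9
grasp_force: 30.0
```

servo_tool --pt "0 0 0 0 0 0.004 5" --pt "0 0 0 0 0 0.005 5"

```text
t: 18.38
ee_pos: [536.6, 20.5, 53.4]
orientation: [-1.273, 2.872, -0.0]
ft_force: [-1.0, -0.1, 3.8]
width: 10.0
grasp_force: 30.0
```

servo_tool --pt "0 0 0 0 0 0.004 5" --pt "0 0 0 0 0 0.005 5"

```text
t: 18.62
ee_pos: [536.8, 20.5, 53.2]
orientation: [-1.273, 2.872, -0.0]
ft_force: [-3.2, 0.2, 12.1]
width: 9.8
grasp_force: 30.0
```

servo_tool --pt "0 0 0.03 0 0 -0.002 5" --pt "0 0 0.06 0 0 -0.002 5" --pt "0 0 0.09 0 0 -0.002 5" --pt "0 0 0.12 0 0 -0.002 5"

```text
t: 19.12
ee_pos: [537.4, 20.5, 53.4]
orientation: [-1.008, 2.974, -0.001]
ft_force: [-0.2, 0.3, 3.8]
width: 9.9
grasp_force: 30.0
```

servo_tool --pt "0 0 0.03 0 0 0 5" --pt "0 0 0.06 0 0 0 5" --pt "0 0 0.09 0 0 0 5" --pt "0 0 0.12 0 0 0 5"

```text
t: 19.62
ee_pos: [537.3, 20.5, 53.3]
orientation: [-0.736, 3.053, -0.001]
ft_force: [-0.1, 0.8, 4.6]
width: 9.9
grasp_force: 30.0
```

servo_tool --pt "0 0 0.03 0 0 0 5" --pt "0 0 0.06 0 0 0 5" --pt "0 0 0.09 0 0 0 5" --pt "0 0 0.12 0 0 0 5"

```text
t: 20.12
ee_pos: [537.3, 20.6, 53.3]
orientation: [-0.459, 3.106, -0.0]
ft_force: [0.0, -0.3, 4.2]
width: 9.7
grasp_force: 30.0
```

servo_tool --pt "0 0 0.03 0 0 0.002 5" --pt "0 0 0.06 0 0 0.002 5" --pt "0 0 0.09 0 0 0.002 5" --pt "0 0 0.12 0 0 0.002 5"

```text
t: 20.62
ee_pos: [537.1, 20.6, 53.0]
orientation: [-0.178, 3.135, 0.0]
ft_force: [-2.2, 0.5, 6.4]
width: 10.0
grasp_force: 30.0
```

servo_tool --pt "0 0 0.03 0 0 0 5" --pt "0 0 0.06 0 0 0 5" --pt "0 0 0.09 0 0 0 5" --pt "0 0 0.12 0 0 0 5"

```text
t: 21.12
ee_pos: [536.8, 20.3, 52.4]
orientation: [0.105, 3.139, -0.0]
ft_force: [0.8, -0.8, -0.1]
width: 9.9
grasp_force: 30.0
```

servo_tool --pt "0 0 0.03 0 0 0 5" --pt "0 0 0.06 0 0 0 5" --pt "0 0 0.09 0 0 0 5" --pt "0 0 0.12 0 0 0 5"

```text
t: 21.62
ee_pos: [536.5, 19.8, 52.3]
orientation: [-0.386, -3.118, 0.002]
ft_force: [-1.1, -3.4, -0.0]
width: 9.8
grasp_force: 30.0
```

servo_tool --pt "0 0 0 0 0 0.005 5" --pt "0 0 0 0 0 0.01 5" --pt "0 0 0 0 0 0.01 5"

```text
t: 22.0
ee_pos: [536.8, 19.8, 50.4]
orientation: [0.381, 3.118, -0.002]
ft_force: [-0.8, -6.4, 2.3]
width: 9.8
grasp_force: 30.0
```

servo_tool --pt "0 0 0 0 0 0.005 5" --pt "0 0 0 0 0 0.008 5" --pt "0 0 0 0 0 0.008 5"

```text
t: 22.38
ee_pos: [537.0, 19.7, 49.0]
orientation: [0.381, 3.117, -0.002]
ft_force: [-0.1, -5.9, 3.3]
width: 10.2
grasp_force: 30.0
```

servo_tool --pt "0 0 0 -0.001 -0.004 0.005 5" --pt "0 0 0 -0.001 -0.004 0.007 5" --pt "0 0 0 -0.001 -0.004 0.007 5"

```text
t: 22.75
ee_pos: [537.1, 19.5, 47.6]
orientation: [0.383, 3.117, -0.0]
ft_force: [-0.5, -3.1, 5.3]
width: 9.6
grasp_force: 30.0
```

servo_tool --pt "0 0 0 0 0 0.004 5" --pt "0 0 0 0 0 0.005 5" --pt "0 0 0 0 0 0.005 5"

```text
t: 23.12
ee_pos: [537.1, 19.5, 46.6]
orientation: [0.383, 3.117, -0.0]
ft_force: [-0.1, -4.5, 5.4]
width: 9.7
grasp_force: 30.0
```

servo_tool --pt "0 0 0 0 0 0.003 5" --pt "0 0 0 0 0 0.003 5"

```text
t: 23.38
ee_pos: [537.1, 19.5, 46.4]
orientation: [0.384, 3.117, -0.0]
ft_force: [-2.1, -3.9, 10.1]
width: 9.8
grasp_force: 30.0
```

servo_tool --pt "0 0 0.04 0 -0.002 -0.002 5" --pt "0 0 0.08 0 -0.002 -0.002 5" --pt "0 0 0.12 0 -0.002 -0.002 5" --pt "0 0 0.16 0 -0.002 -0.002 5" --pt "0 0 0.2 0 -0.002 -0.002 5"

```text
t: 24.0
ee_pos: [537.0, 19.3, 46.5]
orientation: [0.848, 3.024, 0.001]
ft_force: [0.4, -2.6, 7.2]
width: 9.5
grasp_force: 30.0
```

servo_tool --pt "0 0 0.04 0 0 0 5" --pt "0 0 0.08 0 0 0 5" --pt "0 0 0.12 0 0 0 5" --pt "0 0 0.16 0 0 0 5" --pt "0 0 0.2 0 0 0 5"

```text
t: 24.62
ee_pos: [536.9, 19.2, 46.5]
orientation: [1.29, 2.863, 0.0]
ft_force: [-1.2, -3.2, 7.7]
width: 9.9
grasp_force: 30.0
```

```bash
python3 - <<'E'
from h import *
go([536.8,19.5,46.5],7.7); print(pose()[3]["moment"])
E
```

```text
pos [536.9  19.2  46.5] yaw 41.5 F [-1.2 -3.2  7.7] w 9.9 t 24.625 q6 -0.71
turn [5.000e-04 3.000e-04 3.931e-01] shift [ 0.0015  0.0005 -0.0002]
[-0.73494159 -0.00682639  0.16405178]
```

servo_tool --pt "0 0 0.04 0 0 -0.001 5" --pt "0 0 0.08 0 0 -0.001 5" --pt "0 0 0.12 0 0 -0.001 5" --pt "0 0 0.16 0 0 -0.001 5" --pt "0 0 0.2 0 0 -0.001 5" --pt "0 0 0.24 0 0 -0.001 5" --pt "0 0 0.27 0 0 -0.001 5"

```text
t: 25.5
ee_pos: [536.7, 19.1, 46.5]
orientation: [1.84, 2.546, 0.0]
ft_force: [-1.3, -3.9, 4.9]
width: 9.6
grasp_force: 30.0
```

servo_tool --pt "0 0 0.02 0 0 0 5" --pt "0 0 0.04 0 0 0 5" --pt "0 0 0.05 0 0 0 5"

```text
t: 25.88
ee_pos: [536.7, 19.1, 46.5]
orientation: [1.933, 2.476, 0.0]
ft_force: [-0.8, -3.7, 5.0]
width: 9.6
grasp_force: 30.0
```

```bash
python3 - <<'E'
from h import *
go([536.8,19.5,46.5],7.7); print(pose()[3]["moment"])
E
```

```text
pos [536.7  19.1  46.5] yaw 14.1 F [-0.8 -3.7  5. ] w 9.6 t 25.875 q6 -0.23
turn [0.0002 0.0002 0.074 ] shift [ 0.0017  0.0012 -0.    ]
[-0.88776305  0.02675548  0.12469621]
```

servo_tool --pt "0 0 0.02 0 0 0 5" --pt "0 0 0.04 0 0 0 5" --pt "0 0 0.05 0 0 0 5"

```text
t: 26.25
ee_pos: [536.6, 19.1, 46.5]
orientation: [2.024, 2.402, 0.0]
ft_force: [-1.5, -3.9, 5.0]
width: 9.9
grasp_force: 30.0
```

servo_tool --pt "0 0 0.01 0 0 0 5" --pt "0 0 0.02 0 0 0 5" --pt "0 0 0.025 0 0 0 5"

```text
t: 26.62
ee_pos: [536.6, 19.1, 46.5]
orientation: [2.069, 2.364, 0.0]
ft_force: [-0.9, -3.6, 5.8]
width: 9.9
grasp_force: 30.0
```

```bash
python3 - <<'E'
from h import *
go([536.8,19.5,46.5],7.7); print(pose()[3]["moment"])
E
```

```text
pos [536.6  19.1  46.5] yaw 7.6 F [-0.9 -3.6  5.8] w 9.9 t 26.625 q6 -0.12
turn [ 0.0002  0.0002 -0.0008] shift [ 0.0018  0.0012 -0.0001]
[-0.85606382  0.03306687  0.1209129 ]
```

servo_tool --pt "0 0 0 0.002 0 -0.002 5" --pt "0 0 0 0.002 0 -0.002 15" --pt "0 0 0 0.002 0 -0.002 30" --pt "0 0 0 0.002 0 -0.002 30" --pt "0 0 0 0.002 0 -0.002 30" --pt "0 0 0 0.002 0 -0.1 30" --pt "0 0 0 0.002 0 -0.3 30" --pt "0 0 0 0.002 0 -0.6 30" --pt "0 0 0 0.002 0 -0.9 30"

```text
t: 27.75
ee_pos: [535.9, 19.7, 227.8]
orientation: [-2.068, -2.364, 0.001]
ft_force: [1.0, -0.6, 0.1]
width: 29.9
grasp_force: 0.0
```

servo_tool --pt "0 0 0 0.3 0 0 30" --pt "0 0 0 0.6 0 0 30" --pt "0 0 0 0.9 0 0 30" --pt "0 0 0 1 0 0 30" --pt "0 0 0 1 0 0 30"

```text
t: 28.38
ee_pos: [509.6, 218.6, 226.1]
orientation: [2.066, 2.367, -0.001]
ft_force: [-0.1, -0.1, -0.1]
width: 30.0
grasp_force: 0.0
```

```bash
python3 - <<'E'
from h import *
go([536.8,19.5,46.5],7.7)
im,d=ctrl.get_image("scene"); im2,d2=ctrl.get_image("top"); np.savez("s5.npz",im=im,d=d,im2=im2,d2=d2)
save("pics/c4.png",np.hstack([cv2.resize(im[140:230,215:305],(400,400),interpolation=cv2.INTER_CUBIC),cv2.resize(im2[175:245,200:270],(400,400),interpolation=cv2.INTER_CUBIC)]))
P=cloud("scene",d); q=P[(np.hypot(P[...,0]-537,P[...,1]-19)<25)&(P[...,2]>85)&(P[...,2]<115)]; print(np.percentile(q[:,2],[50,90,97]))
P=cloud("top",d2); q=P[(np.hypot(P[...,0]-537,P[...,1]-19)<22)&(P[...,2]>90)&(P[...,2]<115)][:,:2]; w,V=np.linalg.eigh(np.cov(q.T)); print(len(q),q.mean(0),np.degrees(np.arctan2(V[1,1],V[0,1]))%180,np.sqrt(w))
E
```

```text
pos [509.6 218.6 226.1] yaw 7.8 F [-0.1 -0.1 -0.1] w 30.0 t 28.375 q6 0.25
turn [-0.0002  0.0002  0.0006] shift [-1.0042e+00  9.0000e-04  8.9820e-01]
[ 99.6721098  108.00678887 108.98419488]
50 [536.07064121  15.62357489] 99.12368481211259 [3.12664421 8.79554677]
```

View pics/c4.png

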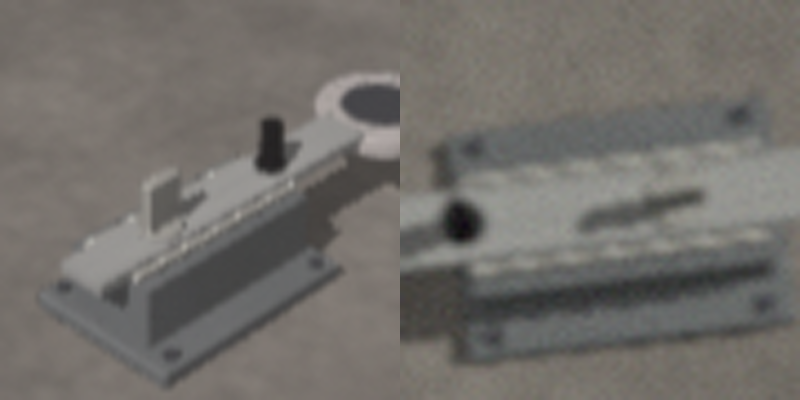

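The fin stands upright, its top at about z 108, which means the collar is flush. It points at 99° against about 98° for the arm. The gripper is clear, so I'm handing in.

```bash
python3 -c "
from h import *
print(ctrl.close_job())"
```

```text
the job is handed in; nothing more can be done
None
```

I handed the job in at about 28 s, with no verdict returned: the arm is home, the fin thumbscrew is flush in its slot with the fin about 1° off the arm's line, and the gripper is clear.

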